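# Clamp a sole blank in the press: square the plate, then tighten four lever nuts crosswise

### The job

On the shoemaker's sole press, slide the loose pressure plate fully home against the two posts at its back, then tighten its four lever nuts clockwise in cross order (each nut followed by the one diagonally opposite) until the plate sits evenly down. Push each lever round with the closed fingertips, about half a turn, until you feel it come tight, and stop there gently, since forcing a nut strips it; leave everything else on the bench alone.

Things in the scene. Friction and masses are not known exactly. Their poses are not given: they have to be found in the camera images.
- press: sole press: grey cast bed 250 x 230 x 50 mm, bolted down, level. Origin under its centre on the bench; x axis from front to back (away from the robot, within 0.25 rad), y left, z up. On it lie a wooden sole blank and the steel pressure plate (210 x 200 x 12 mm); at the back stand two fence posts, 70 mm apart, tops at 80 mm. Four studs at x, y = +-75 mm carry the lever nuts and do not move.
- plate: steel pressure plate, loose; origin under its centre, 62 mm above the bench on four spring feet; z = its normal. A round steel post, 28 mm thick, stands on its middle to push it by (74 to 119 mm above the bench). Side rails let it slide only along the press's x axis, with 4 to 8 N of friction. It starts 10 to 25 mm too far forward; home is where its back edge stops hard at the fence posts, x = 0 of the press.
- lever_fl: dark steel lever nut on the front left stud. The arm is 13 mm wide, 18 mm tall (96 to 114 mm above the bench) and reaches 70 mm along this body's x axis from its origin, which lies on the stud's axis at the arm's underside; hub 26 mm across. It turns but does not rise or sink. Fingertips may go below the arm, to 86 mm above the bench.
- lever_fr: dark steel lever nut on the front right stud. Shape as lever_fl. All four tighten clockwise seen from above, the arm sweeping through the outer side of its corner. Slack at the start; it takes about half a turn (2.7 to 3.6 rad, different for each nut and each time, not to be told from where the arm points) to come tight.
- lever_bl: dark steel lever nut on the back left stud. Shape as lever_fl. All four: while slack a push of 2 to 4 N, 30 to 55 mm from the axis, turns the arm; then it comes up tight and gives only like a spring of 3 N m per rad (1 to 4 N per mm at the fingertip). Let go, it springs back by that give and stays tight.
- lever_br: dark steel lever nut on the back right stud. Shape as lever_fl. All four: tight is a push of 7 to 12 N; over 22 N of contact force on a lever strips it, so push with the side of the closed fingertips and do not clamp it. Each nut draws its corner of the plate down by 6 mm, in the last two thirds of its turn.
- stud_fl: fixed front left stud with all it carries (washer, nut, lever). Origin on its axis, 50 mm above the bench, at x = -75 mm, y = 75 mm of the press. Its washer, 32 mm across, starts some mm clear of the plate and is screwed down on it as the nut is tightened; a tight nut presses on the plate with several N.
- stud_fr: fixed front right stud with all it carries (washer, nut, lever). Origin on its axis, 50 mm above the bench, at x = -75 mm, y = -75 mm of the press. Its washer, 32 mm across, starts some mm clear of the plate and is screwed down on it as the nut is tightened; a tight nut presses on the plate with several N.
- stud_bl: fixed back left stud with all it carries (washer, nut, lever). Origin on its axis, 50 mm above the bench, at x = 75 mm, y = 75 mm of the press. Its washer, 32 mm across, starts some mm clear of the plate and is screwed down on it as the nut is tightened; a tight nut presses on the plate with several N.
- stud_br: fixed back right stud with all it carries (washer, nut, lever). Origin on its axis, 50 mm above the bench, at x = 75 mm, y = -75 mm of the press. Its washer, 32 mm across, starts some mm clear of the plate and is screwed down on it as the nut is tightened; a tight nut presses on the plate with several N.
- corner_fl (a point): point of the plate's top face at the front left nut, x = -75 mm, y = 75 mm from the plate's middle. 74 mm above the bench at the start, about 68 mm when all four nuts are tight and the plate is seated level. While only some are tight the plate rocks by a few mm.
- corner_fr (a point): point of the plate's top face at the front right nut, x = -75 mm, y = -75 mm from the plate's middle. 74 mm above the bench at the start, about 68 mm when all four nuts are tight and the plate is seated level. While only some are tight the plate rocks by a few mm.
- corner_bl (a point): point of the plate's top face at the back left nut, x = 75 mm, y = 75 mm from the plate's middle. 74 mm above the bench at the start, about 68 mm when all four nuts are tight and the plate is seated level. While only some are tight the plate rocks by a few mm.
- corner_br (a point): point of the plate's top face at the back right nut, x = 75 mm, y = -75 mm from the plate's middle. 74 mm above the bench at the start, about 68 mm when all four nuts are tight and the plate is seated level. While only some are tight the plate rocks by a few mm.
- tin: the blue and yellow polish tin standing on the bench, 110 mm across, 100 mm tall; a bystander, origin at the centre of its underside or on its length, to be left where it is.
- tin_lid: a loose yellow tin lid lying on the bench, 116 mm across, 9 mm high; a bystander, origin at the centre of its underside or on its length, to be left where it is.
- dye: an amber jar with black cap, 52 mm across, 110 mm tall; a bystander, origin at the centre of its underside or on its length, to be left where it is.
- tacks: a small steel bowl, 52 mm across, 40 mm tall, close beside the press on its left; a bystander, origin at the centre of its underside or on its length, to be left where it is.
- heel_ring: a black rubber ring, 48 mm across, 14 mm high, close beside the press on its right; a bystander, origin at the centre of its underside or on its length, to be left where it is.
- hammer: a hammer lying on the bench, 240 mm long; a bystander, origin at the centre of its underside or on its length, to be left where it is.
- brush: a brush lying on the bench, 170 mm long; a bystander, origin at the centre of its underside or on its length, to be left where it is.

How it is judged:
On the way, in this order (a step that is already met when the one before it is completed fails the run):
1. the plate is home against the back fence while still slack (x of plate in the frame of press above -0.002 m and z of each of corner_fl, corner_fr, corner_bl, corner_br in the frame of press above 0.0705 m), for 0.2 s.
2. a pair of diagonally opposite nuts is tight: the plate is drawn down and level (z of plate in the frame of press below 0.0574 m and angle between plate's own z axis and vertical below 0.012 rad), for 0.2 s.
At the end, for the whole second after the job is handed in: The plate is home (within 2 mm of the fence), all four corners are drawn down to within 0.6 mm of the seated height (68.4 mm above the bench), the plate is level within 0.004 rad, and each of the four nuts presses on it with more than 1 N (x of plate in the frame of press above -0.002 m and z of each of corner_fl, corner_fr, corner_bl, corner_br in the frame of press below 0.069 m and contact force between each of stud_fl, stud_fr, stud_bl, stud_br and plate above 1 N and angle between plate's own z axis and vertical below 0.004 rad); the robot touches nothing.
It fails at once if a lever nut is forced with more than 22 N (contact force between anything else and lever_fl above 22 N or contact force between anything else and lever_fr above 22 N or contact force between anything else and lever_bl above 22 N or contact force between anything else and lever_br above 22 N).
It fails at once if the plate is cocked: two neighbouring corners drawn down (over 4 mm) while the other two are up (less than 3 mm down) ((z of each of corner_fl, corner_fr in the frame of press below 0.07 m and z of each of corner_bl, corner_br in the frame of press above 0.071 m) or (z of each of corner_fl, corner_bl in the frame of press below 0.07 m and z of each of corner_fr, corner_br in the frame of press above 0.071 m) or (z of each of corner_fr, corner_br in the frame of press below 0.07 m and z of each of corner_fl, corner_bl in the frame of press above 0.071 m) or (z of each of corner_bl, corner_br in the frame of press below 0.07 m and z of each of corner_fl, corner_fr in the frame of press above 0.071 m)).
It fails at once if the plate is drawn down before it is home (z of any of corner_fl, corner_fr, corner_bl, corner_br in the frame of press below 0.0705 m and x of plate in the frame of press below -0.003 m).
It fails at once if a bystander is moved more than 30 mm (distance of any of tin, tin_lid, dye, tacks, heel_ring, hammer, brush from where it was at the start of the episode above 0.03 m).
It also fails if it takes over 72 s, if anything falls off the work surface, if the arm or the gripper's body presses on something with over 40 N, if the wrist force passes 120 N, or if a joint passes its speed limit or range.

### The arm

A 6-joint arm with a two-finger parallel gripper is mounted at the origin on the work surface. World frame = base frame: x ahead of the robot, y to its left, z up, the work surface at z = 0. Lengths are in m, angles in rad, forces in N, time in s.
With the tool pointing down it reaches from about 0.35 to 0.85 m from the base axis. Payload 8.1 kg.
Tool frame: the origin (TCP) lies at the very end of the fingers, on their centre line; the grasp point (between the pads) lies 19 mm behind it; z points along the fingers, x is the direction in which the jaws open and shut, and the axes are right-handed (so a half turn about z gives the same grasp; the last joint's range is limited). The gripper opens to 93 mm and grips with 3 to 60 N. Pads are 15 mm wide; open, the fingers measure 128 mm over their backs; the gripper's body (75 mm by 188 mm) begins 65 mm behind the grasp point.
Start: joints at [1.208, 0.13, 1.488, -0, 1.523, -0.085], TCP at [0.165, 0.577, 0.219] pointing down, gripper open.
Joint ranges: [-2.96, 2.96], [-0.89, 2.26], [0.02, 2.5], [-1.34, 4.48], [0, 2.73], [-2.66, 2.66]. Speed limits (rad/s): [2.39, 2.39, 2.79, 3.14, 3.14, 3.14].

### API

Orientations are given as a 3x3 rotation matrix whose columns are the frame's x, y, z axes.
In Python, from rig import r, optics, sign_off, finder gives the robot as it stands.
- The arm moves only by the shell command python3 -m handwheel 'ROWS' [FORCE]. ROWS is JSON, a list of rows, each an object with "turn": the turn, a rotation vector about the tool's x, y, z in rad, a list of three; "dp": the shift along the tool's x, y, z in mm, a list of three; "jaw": the gripper command: -1 is shut, 1 is fully open, values between are in proportion. A call has 1 to 5 rows; each row is the pose to reach, as a shift and turn from the pose measured when the call began, along the tool's axes at that moment; what a row does not reach only later rows make up. A row lasts 1/8 s, in which the tool goes at most 62.5 mm and 10.7 degrees, less where a joint would pass 70% of its speed; a pose out of reach is approached as far as the arm can. A call with a gripper value outside its range is refused whole. The fingers move at their own pace and stop on an object; FORCE is the grip in N (left out, the last holds). Time passes only in rows, so rows that repeat a pose let the fingers close. It gives the time, the measured TCP pose, the force and the opening at its end, in the units of the state.
- r.sense(): the state, without advancing time (a new reading comes with each control period).
- optics.get_image(name): name is "scene" or "side" or "wrist"; returns the picture (480x640x3 uint8, red, green, blue); there is no depth.
- optics.camera_info(name): a dict with "fx", "fy", "cx", "cy" (pixels), "rvec" (rotation vector, rad) and "tvec" (3), from world to camera coordinates, as OpenCV has them. Camera axes: x right, y down, z forward; pixel columns grow to the right and rows downward; lengths in m; the calibration is good to about 2 mm. A picture is of the moment at which its call begins: read the wrist's pose just before it. camera_info takes no time and is no camera call; for the wrist camera it gives the pose at the moment of the call.
- sign_off(): hands the job in, once; it reports no verdict.
Trained networks look in the newest picture that a camera, given by its name, has taken for a name from the list of things; names that differ only in an ending like _2 or _b are one class to them, and where a whole thing is asked for, a point or a joint stands for the part that bears it (a point fixed in the world has none). Each returns a list of dicts, best first, with "confidence" (0 to 1); they miss things now and then, are a little off and sometimes report something else, mostly with a low value. They report only what shows in the picture. A call takes as long as a camera call.
- finder.boxes_of(label, camera): "point" ([x, y, z] in m, in world coordinates, good to about 4 mm: the middle of the surface that is visible of it).
- finder.regions_of(label, camera): "pixels" (480x640 bool, what is visible of it).
The state is a dict: "time": time; "joint_positions": joint angles; "joint_velocities": joint speeds; "joint_efforts": joint torques, N m; "tcp_pos": TCP position; "eef_rot": TCP orientation; "force": force on the tool from outside, world axes, zero at the start; "wrist_torque": the same for the moment, N m; "width": opening from 0.0 (shut) to 1.0 (fully open).
Only numpy, scipy, OpenCV 4.12 (cv2) and the standard library are available. Lean on these libraries where they do the work, as an engineer would, in place of code of your own. Each camera call takes 0.05 s, during which the arm holds its last target. There are 200 camera calls.

## Working session

There is one attempt and no reset: what is moved stays moved. The work goes in short steps, Python scripts to look and compute and a shell command to move; the robot and the scene stay as the last step left them, time stands still between calls to the robot, and variables do not carry over. Pictures are saved under pics/ and viewed, about 8 in all and at most 12, crops included, and the job is handed in when it is done.

```bash
ls; mkdir -p pics
cat > h.py <<'E'
import numpy as np, cv2
from rig import r, optics, sign_off, finder
def shot(c,n):
    im=optics.get_image(c); cv2.imwrite(f'pics/{n}.png',im[:,:,::-1]); return im
E
python3 - <<'E'
from h import *
s=r.sense(); print(s)
for c in ['scene','side']:
    shot(c,c+'0'); i=optics.camera_info(c); print(c,i)
    for l in ['press','plate','lever_fl','lever_fr','lever_bl','lever_br','stud_fl','corner_fl','tacks','heel_ring','tin','dye']:
        print(l,[(np.round(d['point'],3).tolist(),round(d['confidence'],2)) for d in finder.boxes_of(l,c)[:5]])
E
```

```text
pics
{'time': 0.0, 'joint_positions': array([ 1.20762046e+00,  1.31195646e-01,  1.48930941e+00, -1.57988406e-05,
        1.52302452e+00, -8.53911853e-02]), 'joint_velocities': array([ 0.00194856, -0.00324519, -0.00047204,  0.00220739,  0.00038048,
       -0.00037058]), 'joint_efforts': array([-6.76859963e-04, -5.59847438e+01, -4.91751802e+01,  7.65528157e-02,
        3.57998209e-02, -1.28713727e-04]), 'tcp_pos': array([0.1643009 , 0.57644244, 0.21755034]), 'eef_rot': array([[ 2.74224535e-01,  9.61665457e-01, -6.73328018e-04],
       [ 9.61663754e-01, -2.74225320e-01, -1.81618426e-03],
       [-1.93120526e-03, -1.49472866e-04, -9.99998124e-01]]), 'force': array([ 0.80244195,  0.07670415, -0.27996249]), 'wrist_torque': array([ 0.05042365, -0.08818394,  0.0313246 ]), 'width': 0.9983306316776048}
scene {'fx': 484.41623513774783, 'fy': 484.41623513774783, 'cx': 317.0214492292866, 'cy': 228.93597060878628, 'rvec': array([ 1.96757569,  1.08045773, -0.54938746]), 'tvec': array([-0.2815838 , -0.19128526,  1.550291  ])}
press [([0.654, -0.115, 0.04], 0.94)]
plate [([0.552, -0.044, 0.077], 0.77
[... 771 characters left out ...]
-0.052, 0.078], 0.93), ([0.472, 0.016, 0.112], 0.69), ([0.635, 0.381, 0.083], 0.24)]
lever_fl [([0.468, 0.015, 0.112], 0.77)]
lever_fr [([0.481, -0.126, 0.117], 0.61), ([0.628, -0.125, 0.11], 0.53), ([0.402, 0.403, 0.019], 0.23)]
lever_bl [([0.576, 0.158, 0.035], 0.66), ([0.621, 0.032, 0.112], 0.62)]
lever_br [([0.63, -0.12, 0.112], 0.69)]
stud_fl [([0.486, 0.028, 0.114], 0.56)]
corner_fl [([0.541, -0.049, 0.075], 0.87)]
tacks [([0.577, 0.156, 0.032], 0.6)]
heel_ring [([0.494, -0.221, 0.015], 0.82), ([0.541, -0.05, 0.07], 0.66)]
tin [([0.621, 0.028, 0.11], 0.68), ([0.635, 0.381, 0.082], 0.66), ([0.484, -0.125, 0.115], 0.66)]
dye [([0.657, -0.418, 0.083], 0.76), ([0.472, -0.115, 0.112], 0.5)]
```

View pics/scene0.png

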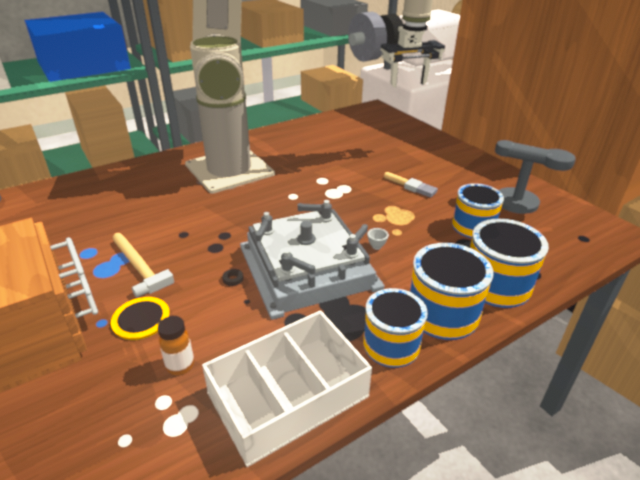

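View pics/side0.png

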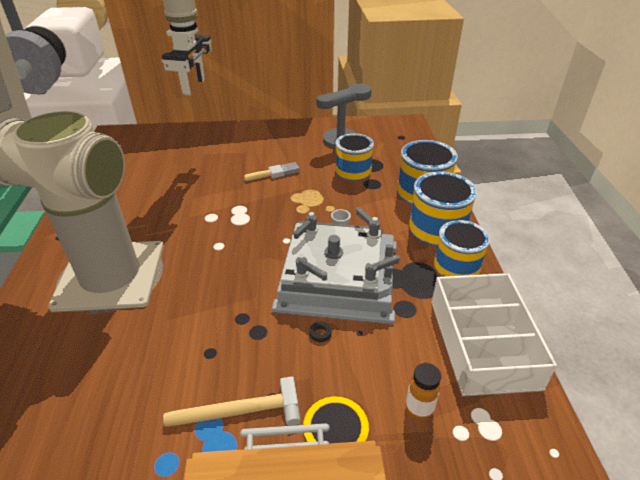

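The scene view shows the press at about (310,260), with the tacks bowl at (377,238) and the heel ring at (233,277). The side view shows the press at about (337,265). Next I'll move over it for a close look.

```bash
cat >> h.py <<'E'
from scipy.spatial.transform import Rotation as R
def rows(pts,yaw=None):
    """world TCP points -> dp (mm) in present tool axes; yaw = direction of tool x for tool-down"""
    s=r.sense(); E=s['eef_rot']
    for p in pts: print('dp',np.round(E.T@(np.array(p)-s['tcp_pos'])*1000,1).tolist())
    if yaw is not None:
        c,n=np.cos(yaw),np.sin(yaw); T=np.array([[c,n,0],[n,-c,0],[0,0,-1.]])
        print('turn',np.round(R.from_matrix(E.T@T).as_rotvec(),4).tolist())
E
python3 - <<'E'
from h import *
rows([[.2,.5,.35],[.5,-.05,.35]],np.pi/2)
E
```

```text
dp [-64.3, 55.2, -131.4]
dp [-511.0, 494.6, -131.4]
turn [0.0, 0.0, -0.2778]
```

```bash
python3 -m handwheel '[{"dp":[-30,30,-50],"turn":[0,0,-0.1],"jaw":-1},{"dp":[-70,68,-95],"turn":[0,0,-0.2],"jaw":-1},{"dp":[-112,108,-115],"turn":[0,0,-0.278],"jaw":-1},{"dp":[-155,150,-131],"turn":[0,0,-0.278],"jaw":-1},{"dp":[-197,191,-131],"turn":[0,0,-0.278],"jaw":-1}]' 20
python3 - <<'E'
from h import *
rows([[.5,-.05,.35]],np.pi/2)
E
```

```text
time: 1.92
tcp_pos: [0.2925, 0.3388, 0.3514]
eef_rot: [[-0.001, 1.0, 0.003], [1.0, 0.001, 0.002], [0.002, 0.003, -1.0]]
force: [1.4, -0.2, -0.7]
width: 0.507
dp [-389.0, 207.1, 1.0]
turn [0.0027, -0.0023, 0.001]
```

```bash
sed -n 1,200p /dev/null
python3 - <<'E'
from h import *
print(optics.camera_info('wrist'), r.sense()['tcp_pos'])
E
```

```text
{'fx': 333.85571220681436, 'fy': 333.85571220681436, 'cx': 325.75610214072736, 'cy': 239.519664312493, 'rvec': array([-2.08877167, -2.08947234, -0.26376901]), 'tvec': array([-0.33908058, -0.3459968 ,  0.44459306])} [0.29250636 0.33878203 0.3513651 ]
```

```bash
python3 -m handwheel '[{"dp":[-55,29,0],"jaw":-1},{"dp":[-110,58,0],"jaw":-1},{"dp":[-165,87,0],"jaw":-1},{"dp":[-220,116,0],"jaw":-1},{"dp":[-275,146,0],"jaw":-1}]' >/dev/null; python3 -m handwheel '[{"dp":[-55,15,0],"jaw":-1},{"dp":[-110,30,0],"jaw":-1},{"dp":[-114,30,0],"jaw":-1},{"dp":[-114,30,0],"jaw":-1}]'
python3 - <<'E'
from h import *
i=optics.camera_info('wrist'); Rm=cv2.Rodrigues(i['rvec'])[0]
print('cam at',-Rm.T@i['tvec'],'axes',np.round(Rm,2)); shot('wrist','w1')
for l in ['plate','lever_fl','lever_fr','lever_bl','lever_br','stud_fl','tacks','heel_ring']:
        print(l,[(np.round(d['point'],3).tolist(),round(d['confidence'],2)) for d in finder.boxes_of(l,'wrist')[:5]])
E
```

```text
cam at [0.2251907  0.33848668 0.51678654] axes [[-0.    1.    0.  ]
 [ 0.97  0.    0.25]
 [ 0.25  0.   -0.97]]
plate [([0.454, -0.063, 0.073], 0.68)]
lever_fl []
lever_fr []
lever_bl []
lever_br []
stud_fl []
tacks [([0.455, -0.062, 0.071], 0.42)]
heel_ring []$[0]: bad value
$[0]: bad value
```

View pics/w1.png

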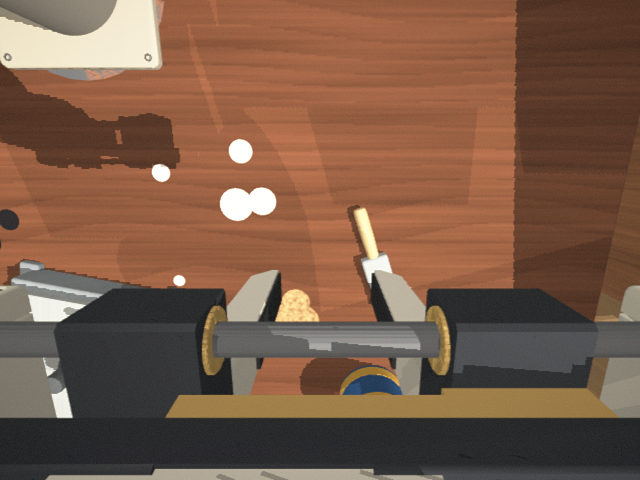

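The wrist view only shows bench to the left of the press, because the moves were refused: each row needs a "turn". The gripper hides rows below about 290, so the TCP has to go further ahead.

```bash
python3 -m handwheel '[{"dp":[-47,39,0],"turn":[0,0,0],"jaw":-1},{"dp":[-94,78,0],"turn":[0,0,0],"jaw":-1},{"dp":[-141,117,0],"turn":[0,0,0],"jaw":-1},{"dp":[-188,156,0],"turn":[0,0,0],"jaw":-1},{"dp":[-235,195,0],"turn":[0,0,0],"jaw":-1}]' >/dev/null; python3 -m handwheel '[{"dp":[-47,39,0],"turn":[0,0,0],"jaw":-1},{"dp":[-94,78,0],"turn":[0,0,0],"jaw":-1},{"dp":[-141,117,0],"turn":[0,0,0],"jaw":-1},{"dp":[-154,130,0],"turn":[0,0,0],"jaw":-1},{"dp":[-154,130,0],"turn":[0,0,0],"jaw":-1}]'
python3 - <<'E'
from h import *
shot('wrist','w2')
for l in ['plate','lever_fl','lever_fr','lever_bl','lever_br','stud_fl','tacks','heel_ring']:
        print(l,[(np.round(d['point'],3).tolist(),round(d['confidence'],2)) for d in finder.boxes_of(l,'wrist')[:5]])
E
```

```text
time: 3.62
tcp_pos: [0.6186, -0.0475, 0.347]
eef_rot: [[-0.004, 1.0, -0.003], [1.0, 0.004, 0.0], [0.0, -0.003, -1.0]]
force: [-0.5, 0.1, -1.5]
width: 0.001
plate [([0.533, -0.046, 0.074], 0.91)]
lever_fl [([0.472, 0.02, 0.118], 0.59), ([0.568, 0.152, 0.03], 0.29)]
lever_fr [([0.482, -0.122, 0.113], 0.73), ([0.53, -0.04, 0.075], 0.33)]
lever_bl [([0.621, 0.04, 0.12], 0.76), ([0.621, 0.028, 0.114], 0.51)]
lever_br [([0.626, -0.121, 0.111], 0.74)]
stud_fl [([0.477, 0.031, 0.113], 0.8)]
tacks [([0.568, 0.151, 0.028], 0.74)]
heel_ring [([0.495, -0.21, 0.015], 0.59)]
```

View pics/w2.png

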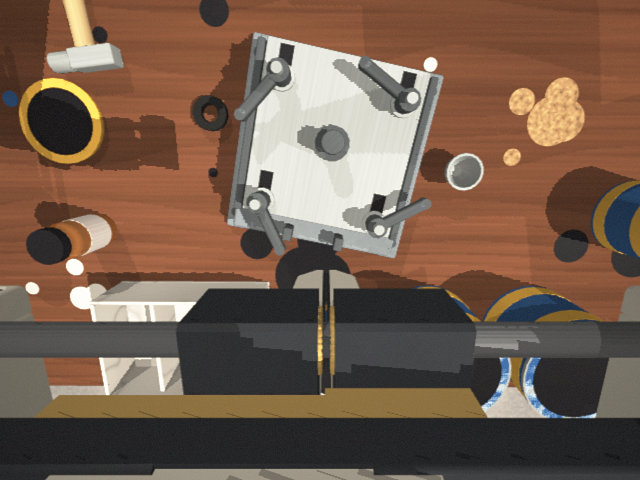

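The wrist view shows all four levers (hub → arm tip):
- fl: (408,98) → (365,63)
- fr: (279,70) → (240,115)
- bl: (378,228) → (428,204)
- br: (257,202) → (282,248)

The plate post is at (332,140). I'll take one enlarged crop to get exact hubs.

Run:
```python
import cv2
im=cv2.imread('pics/w2.png')[20:260,225:450]
cv2.imwrite('pics/w2c.png',cv2.resize(im,None,fx=2.5,fy=2.5,interpolation=cv2.INTER_CUBIC))
```

```text
(no output)
```

View pics/w2c.png

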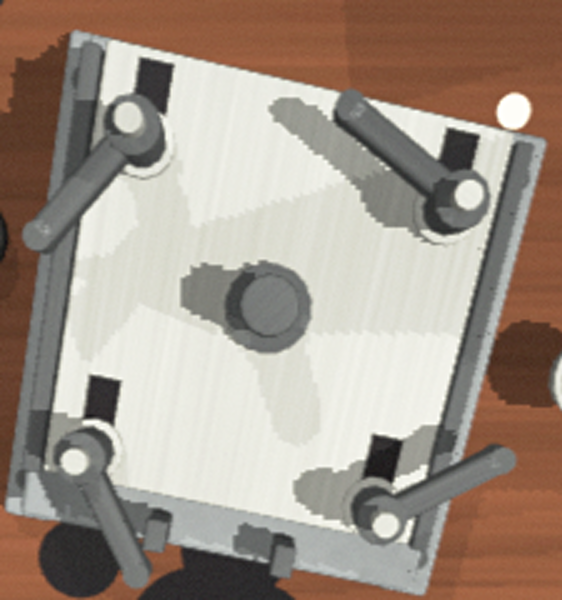

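The crop gives these pixel positions:
- Stud caps: fl (468,197), fr (130,117), bl (386,524), br (76,460)
- Post top: (270,305)
- Arm ends: fl (350,104), fr (37,234), bl (505,458), br (138,573)

Next I'll fit the press pose to these.

```bash
cat >> h.py <<'E'
def ray(px,z,i):
    Rm=cv2.Rodrigues(i['rvec'])[0]; c=-Rm.T@i['tvec']
    d=Rm.T@np.array([(px[0]-i['cx'])/i['fx'],(px[1]-i['cy'])/i['fy'],1]); return c+d*(z-c[2])/d[2]
N=['fl','fr','bl','br']; LOC={'fl':(-.075,.075),'fr':(-.075,-.075),'bl':(.075,.075),'br':(.075,-.075)}
E
python3 - <<'E'
from h import *
from scipy.optimize import least_squares
i=optics.camera_info('wrist')
f=lambda p:np.array(p)/2.5+np.array([225,20])-.3
caps=[f(p) for p in [(468,197),(130,117),(386,524),(76,460)]]
ends=[f(p) for p in [(350,104),(37,234),(505,458),(138,573)]]
L=np.array([LOC[n] for n in N])
def res(v):
    c,s=np.cos(v[2]),np.sin(v[2]); Q=L@np.array([[c,s],[-s,c]])+v[:2]
    W=np.c_[Q,np.full(4,v[3])]
    return (cv2.projectPoints(W,i['rvec'],i['tvec'],np.array([[i['fx'],0,i['cx']],[0,i['fy'],i['cy']],[0,0,1]]),None)[0][:,0]-caps).ravel()
o=least_squares(res,[.54,-.05,-.2,.12],x_scale=.01); v=o.x; print('press x y yaw ztop',v,'res px',o.fun.round(1))
c,s=np.cos(v[2]),np.sin(v[2]); A=np.array([[c,-s],[s,c]])
for n,l,e in zip(N,L,ends):
    S=A@l+v[:2]; E=ray(e,.114,i)[:2]-S
    print(n,'stud',S.round(4),'arm len',np.hypot(*E).round(4),'ang(press)',np.degrees(np.arctan2(E[1],E[0])-v[2]).round(1))
P=ray(f((270,305)),.119,i)[:2]; print('post',P.round(4),'in press',(A.T@(P-v[:2])).round(4))
E
```

```text
press x y yaw ztop [ 0.54816143 -0.0419859  -0.20300579  0.12348161] res px [ 0.4 -0.5  0.1  0.5 -0.4  0.1 -0.1 -0.1]
fl stud [0.4898 0.0466] arm len 0.0648 ang(press) -114.8
fr stud [ 0.4596 -0.1003] arm len 0.0642 ang(press) -32.9
bl stud [0.6367 0.0164] arm len 0.0656 ang(press) 129.7
br stud [ 0.6065 -0.1306] arm len 0.0636 ang(press) 36.1
post [ 0.5359 -0.0397] in press [-0.0125 -0.0003]
```

The fit is good: residuals are at most 0.5 px and arm lengths are about 64 mm, as expected. The plate sits 12.5 mm forward. I'll go in front of its post with the tool aligned to the press axes.

```bash
cat >> h.py <<'E'
O=np.array([.54816,-.04199]); YAW=-.2030; A=np.array([[np.cos(YAW),-np.sin(YAW)],[np.sin(YAW),np.cos(YAW)]])
def W(x,y,z): return [*(A@np.array([x,y])+O),z]
def here():
    s=r.sense(); p=A.T@(s['tcp_pos'][:2]-O); print('t',s['time'],'press xy mm',(p*1000).round(1),'z',(s['tcp_pos'][2]*1000).round(1),'Fpress',(A.T@s['force'][:2]).round(1),s['force'][2].round(1))
E
python3 - <<'E'
from h import *
here(); rows([W(-.055,0,.347),W(-.055,0,.098)],np.pi/2+YAW)
E
```

```text
t 4.075 press xy mm [69.2  9.2] z 349.1 Fpress [ 0.  -0.2] -0.4
dp [16.7, -123.4, 2.1]
dp [16.7, -123.4, 251.1]
turn [-0.0003, 0.0003, 0.2083]
```

```bash
python3 -m handwheel '[{"dp":[8,-60,0],"turn":[0,0,0.1],"jaw":-1},{"dp":[16.7,-120,2],"turn":[0,0,0.208],"jaw":-1},{"dp":[16.7,-123.4,60],"turn":[0,0,0.208],"jaw":-1},{"dp":[16.7,-123.4,120],"turn":[0,0,0.208],"jaw":-1},{"dp":[16.7,-123.4,180],"turn":[0,0,0.208],"jaw":-1}]' >/dev/null
python3 - <<'E'
from h import *
here(); rows([W(-.055,0,.098),W(-.04,0,.098)],np.pi/2+YAW)
E
```

```text
t 4.7 press xy mm [-55.1   0.1] z 168.2 Fpress [0.2 0.8] 0.3
dp [-0.1, -0.1, 70.2]
dp [-0.1, 14.9, 70.2]
turn [0.0021, 0.0002, 0.0005]
```

```bash
python3 -m handwheel '[{"dp":[0,0,40],"turn":[0,0,0],"jaw":-1},{"dp":[0,0,70],"turn":[0,0,0],"jaw":-1},{"dp":[0,14,70],"turn":[0,0,0],"jaw":-1},{"dp":[0,20,70],"turn":[0,0,0],"jaw":-1},{"dp":[0,26,70],"turn":[0,0,0],"jaw":-1}]'
python3 - <<'E'
from h import *
here()
E
python3 -m handwheel '[{"dp":[0,2,0],"turn":[0,0,0],"jaw":-1},{"dp":[0,4,0],"turn":[0,0,0],"jaw":-1},{"dp":[0,4,0],"turn":[0,0,0],"jaw":-1}]'
python3 - <<'E'
from h import *
here()
E
```

```text
time: 5.32
tcp_pos: [0.5194, -0.0359, 0.0982]
eef_rot: [[0.201, 0.98, 0.001], [0.98, -0.201, -0.0], [-0.0, 0.001, -1.0]]
force: [-3.1, 1.5, -1.0]
width: 0.004
t 5.325 press xy mm [-29.4   0.2] z 98.2 Fpress [-3.3  0.9] -1.0
time: 5.7
tcp_pos: [0.5234, -0.0367, 0.0983]
eef_rot: [[0.201, 0.98, 0.001], [0.98, -0.201, -0.0], [-0.0, 0.001, -1.0]]
force: [-3.7, 0.0, -1.2]
width: 0.004
t 5.7 press xy mm [-25.3   0.2] z 98.3 Fpress [-3.6 -0.7] -1.2
```

Pushing at about 4 N, which matches the stated friction. I'll continue to the hard stop.

```bash
for k in 1; do python3 -m handwheel '[{"dp":[0,1,0],"turn":[0,0,0],"jaw":-1},{"dp":[0,2,0],"turn":[0,0,0],"jaw":-1},{"dp":[0,3,0],"turn":[0,0,0],"jaw":-1}]' |grep -E 'force'
python3 - <<'E'
from h import *
here()
E
python3 -m handwheel '[{"dp":[0,1,0],"turn":[0,0,0],"jaw":-1},{"dp":[0,2,0],"turn":[0,0,0],"jaw":-1},{"dp":[0,2,0],"turn":[0,0,0],"jaw":-1}]'|grep force
python3 - <<'E'
from h import *
here()
E
done
```

```text
force: [-10.4, 1.6, 4.6]
t 6.075 press xy mm [-23.2   0.2] z 98.2 Fpress [-10.5  -0.5] 4.6
force: [-14.3, 3.2, 8.8]
t 6.45 press xy mm [-23.2   0.3] z 98.2 Fpress [-14.6   0.2] 8.8
```

The plate is at the hard stop. It isn't moving further, the force has risen to 15 N, and it travelled about 12 mm. I'll back off, rise, and work out the sweep for fl.

```bash
cat >> h.py <<'E'
START={'fl':-114.8,'fr':-32.9,'bl':129.7,'br':36.1}
def tip(n,th,gap=0,rc=.045):
    t=np.radians(th); u=np.array([np.cos(t),np.sin(t)]); m=np.array([-u[1],u[0]])
    k=np.clip(4*m,-1,1)
    return np.array(LOC[n])+rc*u+(.0065+gap)*m+np.array([.0075,.0175])*k
def sweep(n,angs,z=.093,gap=0):
    here()
    for a in angs:
        p=tip(n,START[n]-a,gap); q=A.T@(r.sense()['tcp_pos'][:2]-O); d=(p-q)*1000
        print(a,'dp [%.1f,%.1f,%.1f]'%(d[1],d[0],(r.sense()['tcp_pos'][2]-z)*1000))
    rows([],np.pi/2+YAW)
def ang(n):
    """lever angle turned so far, if in contact"""
    from scipy.optimize import minimize_scalar
    q=A.T@(r.sense()['tcp_pos'][:2]-O)
    f=lambda a:np.sum((tip(n,START[n]-a)-q)**2)
    a=min(np.arange(-20,230,.5),key=f); print('turned ~',a,'miss mm',1000*f(a)**.5)
E
python3 -m handwheel '[{"dp":[0,-14,0],"turn":[0,0,0],"jaw":-1},{"dp":[0,-16,-25],"turn":[0,0,0],"jaw":-1},{"dp":[0,-16,-50],"turn":[0,0,0],"jaw":-1}]' | grep -E 'force|tcp_pos'
python3 - <<'E'
from h import *
sweep('fl',[-15],z=.145,gap=.01)
sweep('fl',[0],z=.145,gap=.01)
here()
shot('wrist','x')
print('plate',[(np.round(d['point'],3).tolist(),round(d['confidence'],2)) for d in finder.boxes_of('plate','wrist')[:2]])
E
```

```text
tcp_pos: [0.5108, -0.034, 0.1494]
force: [0.4, 0.6, -0.5]
t 6.825 press xy mm [-38.2   0.3] z 149.4 Fpress [0.3 0.7] -0.5
-15 dp [15.6,-20.7,4.4]
turn [-0.0036, 0.0003, 0.0008]
t 6.825 press xy mm [-38.2   0.3] z 149.4 Fpress [0.3 0.7] -0.5
0 dp [9.4,-33.2,4.4]
turn [-0.0036, 0.0003, 0.0008]
t 6.825 press xy mm [-38.2   0.3] z 149.4 Fpress [0.3 0.7] -0.5
plate [([0.497, -0.037, 0.075], 0.64)]
```

```bash
python3 -m handwheel '[{"dp":[9.4,-33.2,4],"turn":[0,0,0],"jaw":-1},{"dp":[9.4,-33.2,30],"turn":[0,0,0],"jaw":-1},{"dp":[9.4,-33.2,56.4],"turn":[0,0,0],"jaw":-1},{"dp":[9.4,-33.2,56.4],"turn":[0,0,0],"jaw":-1}]' | grep -E 'force|tcp_pos'
python3 - <<'E'
from h import *
sweep('fl',[0,10,20,30,42])
E
```

```text
tcp_pos: [0.481, -0.0183, 0.0933]
force: [0.1, 0.5, 0.6]
t 7.425 press xy mm [-70.6   9.6] z 93.3 Fpress [0.  0.5] 0.6
0 dp [4.3,-9.9,0.3]
10 dp [7.2,-17.3,0.3]
20 dp [11.4,-24.0,0.3]
30 dp [16.6,-30.0,0.3]
42 dp [24.2,-35.7,0.3]
turn [-0.0015, 0.0003, 0.0008]
```

```bash
python3 -m handwheel '[{"dp":[4.3,-9.9,0],"turn":[0,0,0],"jaw":-1},{"dp":[7.2,-17.3,0],"turn":[0,0,0],"jaw":-1},{"dp":[11.4,-24,0],"turn":[0,0,0],"jaw":-1},{"dp":[16.6,-30,0],"turn":[0,0,0],"jaw":-1},{"dp":[24.2,-35.7,0],"turn":[0,0,0],"jaw":-1}]' | grep -E 'force'
python3 - <<'E'
from h import *
ang('fl');sweep('fl',[50,60,72,84,96])
E
```

```text
force: [0.6, -2.1, 1.6]
turned ~ 42.5 miss mm 0.10614065896000764
t 8.05 press xy mm [-106.4   34.1] z 93.7 Fpress [ 1.  -1.9] 1.6
50 dp [5.4,-2.8,0.7]
60 dp [12.9,-10.1,0.7]
72 dp [22.3,-17.6,0.7]
84 dp [31.8,-20.8,0.7]
96 dp [40.9,-18.0,0.7]
turn [-0.0008, 0.0006, 0.0007]
```

```bash
python3 -m handwheel '[{"dp":[5.4,-2.8,0.5],"turn":[0,0,0],"jaw":-1},{"dp":[12.9,-10.1,0.5],"turn":[0,0,0],"jaw":-1},{"dp":[22.3,-17.6,0.5],"turn":[0,0,0],"jaw":-1},{"dp":[31.8,-20.8,0.5],"turn":[0,0,0],"jaw":-1},{"dp":[40.9,-18,0.5],"turn":[0,0,0],"jaw":-1}]' | grep -E 'force'
python3 - <<'E'
from h import *
ang('fl');sweep('fl',[106,116,126,135,144])
E
```

```text
force: [-3.2, -1.6, 0.9]
turned ~ 96.5 miss mm 1.2115561900568839
t 8.675 press xy mm [-125.5   75.7] z 92.9 Fpress [-2.8 -2.2] 0.9
106 dp [6.3,4.7,-0.1]
116 dp [12.6,9.5,-0.1]
126 dp [17.9,15.4,-0.1]
135 dp [21.8,21.4,-0.1]
144 dp [28.6,27.9,-0.1]
turn [-0.0026, 0.0006, 0.0011]
```

```bash
python3 -m handwheel '[{"dp":[6.3,4.7,0],"turn":[0,0,0],"jaw":-1},{"dp":[12.6,9.5,0],"turn":[0,0,0],"jaw":-1},{"dp":[17.9,15.4,0],"turn":[0,0,0],"jaw":-1},{"dp":[21.8,21.4,0],"turn":[0,0,0],"jaw":-1},{"dp":[28.6,27.9,0],"turn":[0,0,0],"jaw":-1}]' | grep -E 'force'
python3 - <<'E'
from h import *
ang('fl');sweep('fl',[148,152,156,160])
E
```

```text
force: [-2.5, -1.2, -1.4]
turned ~ 144.0 miss mm 0.6179636111463909
t 9.3 press xy mm [-97.  104.2] z 92.7 Fpress [-2.2 -1.7] -1.4
148 dp [5.9,2.4,-0.3]
152 dp [11.5,5.5,-0.3]
156 dp [16.9,8.6,-0.3]
160 dp [22.1,11.8,-0.3]
turn [-0.0025, 0.0013, 0.0006]
```

```bash
python3 -m handwheel '[{"dp":[5.9,2.4,0],"turn":[0,0,0],"jaw":-1},{"dp":[11.5,5.5,0],"turn":[0,0,0],"jaw":-1},{"dp":[16.9,8.6,0],"turn":[0,0,0],"jaw":-1},{"dp":[16.9,8.6,0],"turn":[0,0,0],"jaw":-1}]' | grep -E 'force'
python3 - <<'E'
from h import *
ang('fl');sweep('fl',[159,162,165,168])
E
```

```text
force: [-1.8, 1.5, -0.0]
turned ~ 156.5 miss mm 0.48190382908565593
t 9.8 press xy mm [-88.5 121.7] z 92.6 Fpress [-2.   1.1] -0.0
159 dp [3.3,2.5,-0.4]
162 dp [7.1,4.8,-0.4]
165 dp [10.7,7.2,-0.4]
168 dp [14.1,9.6,-0.4]
turn [-0.0027, 0.0008, 0.0011]
```

```bash
python3 -m handwheel '[{"dp":[3.3,2.5,0],"turn":[0,0,0],"jaw":-1},{"dp":[7.1,4.8,0],"turn":[0,0,0],"jaw":-1},{"dp":[10.7,7.2,0],"turn":[0,0,0],"jaw":-1}]' | grep -E 'force'
python3 - <<'E'
from h import *
ang('fl');sweep('fl',[168,171,174,177])
E
```

```text
force: [-2.7, -1.6, 0.3]
turned ~ 165.5 miss mm 0.3428918619501799
t 10.175 press xy mm [-81.  132.7] z 92.6 Fpress [-2.3 -2.1] 0.3
168 dp [3.2,2.1,-0.4]
171 dp [4.9,4.5,-0.4]
174 dp [4.5,6.9,-0.4]
177 dp [4.0,9.2,-0.4]
turn [-0.0025, 0.0006, 0.001]
```

```bash
python3 -m handwheel '[{"dp":[3.2,2.1,0],"turn":[0,0,0],"jaw":-1},{"dp":[4.9,4.5,0],"turn":[0,0,0],"jaw":-1},{"dp":[4.5,6.9,0],"turn":[0,0,0],"jaw":-1}]' | grep -E 'force'
python3 - <<'E'
from h import *
ang('fl');sweep('fl',[177,180,183,186])
E
```

```text
force: [-2.5, 0.3, 0.3]
turned ~ 174.5 miss mm 0.38549845936643223
t 10.55 press xy mm [-73.8 137.5] z 92.7 Fpress [-2.5 -0.2] 0.3
177 dp [-0.8,2.0,-0.3]
180 dp [-1.4,4.3,-0.3]
183 dp [-2.2,6.6,-0.3]
186 dp [-3.0,8.8,-0.3]
turn [-0.0022, 0.0002, 0.0013]
```

```bash
python3 -m handwheel '[{"dp":[-0.8,2,0],"turn":[0,0,0],"jaw":-1},{"dp":[-1.4,4.3,0],"turn":[0,0,0],"jaw":-1},{"dp":[-2.2,6.6,0],"turn":[0,0,0],"jaw":-1}]' | grep -E 'force'
python3 - <<'E'
from h import *
ang('fl');sweep('fl',[186,189,192,195])
E
```

```text
force: [-1.4, 2.4, 0.4]
turned ~ 183.5 miss mm 0.17782371201381775
t 10.925 press xy mm [-67.  135.4] z 92.8 Fpress [-1.9  2.1] 0.4
186 dp [-0.9,1.9,-0.2]
189 dp [-1.8,4.1,-0.2]
192 dp [-2.9,6.2,-0.2]
195 dp [-4.1,8.3,-0.2]
turn [-0.0019, -0.0, 0.0012]
```

```bash
python3 -m handwheel '[{"dp":[-0.9,1.9,0],"turn":[0,0,0],"jaw":-1},{"dp":[-1.8,4.1,0],"turn":[0,0,0],"jaw":-1},{"dp":[-2.9,6.2,0],"turn":[0,0,0],"jaw":-1}]' | grep -E 'force'
python3 - <<'E'
from h import *
ang('fl');sweep('fl',[195,198,201,204])
E
```

```text
force: [-0.9, 1.2, -1.2]
turned ~ 192.0 miss mm 0.1460419646169995
t 11.3 press xy mm [-60.6 132.4] z 92.8 Fpress [-1.1  1. ] -1.2
195 dp [-1.2,1.9,-0.2]
198 dp [-2.5,3.9,-0.2]
201 dp [-3.9,5.8,-0.2]
204 dp [-5.4,7.7,-0.2]
turn [-0.0018, -0.0001, 0.0012]
```

```bash
python3 -m handwheel '[{"dp":[-1.2,1.9,0],"turn":[0,0,0],"jaw":-1},{"dp":[-2.5,3.9,0],"turn":[0,0,0],"jaw":-1},{"dp":[-3.9,5.8,0],"turn":[0,0,0],"jaw":-1}]' | grep -E 'force'
python3 - <<'E'
from h import *
ang('fl');sweep('fl',[204,207,210,213])
E
```

```text
force: [-2.1, 1.8, 0.7]
turned ~ 201.0 miss mm 0.16655159704768013
t 11.675 press xy mm [-54.6 128.5] z 92.8 Fpress [-2.4  1.4] 0.7
204 dp [-1.5,1.7,-0.2]
207 dp [-3.1,3.5,-0.2]
210 dp [-4.7,5.1,-0.2]
213 dp [-6.5,6.7,-0.2]
turn [-0.0017, -0.0002, 0.0013]
```

```bash
python3 -m handwheel '[{"dp":[-1.5,1.7,0],"turn":[0,0,0],"jaw":-1},{"dp":[-3.1,3.5,0],"turn":[0,0,0],"jaw":-1},{"dp":[-3.1,3.5,0],"turn":[0,0,0],"jaw":-1}]' | grep -E 'force'
python3 - <<'E'
from h import *
ang('fl');sweep('fl',[210,213,216])
E
```

```text
force: [-1.4, 2.8, 0.4]
turned ~ 207.5 miss mm 0.1458896908251844
t 12.05 press xy mm [-50.9 125.3] z 92.8 Fpress [-1.9  2.4] 0.4
210 dp [-1.6,1.4,-0.2]
213 dp [-3.3,3.0,-0.2]
216 dp [-5.2,4.5,-0.2]
turn [-0.0015, -0.0003, 0.001]
```

No firm stop yet at 207°, so I'll look before going further.

Run:
```python
from h import *
a=shot('side','s3')[180:340,240:420]; b=shot('wrist','w3')[:300]
a=cv2.resize(a,None,fx=2.5,fy=2.5,interpolation=3); b=cv2.resize(b,(350,164))[:,:]
b=cv2.resize(shot('wrist','w3')[:330,150:500],(350,330)); c=np.zeros((400,800,3),np.uint8); c[:,:450]=a; c[:330,450:]=b
cv2.imwrite('pics/c3.png',c[:,:,::-1])
```

```text
(no output)
```

View pics/c3.png

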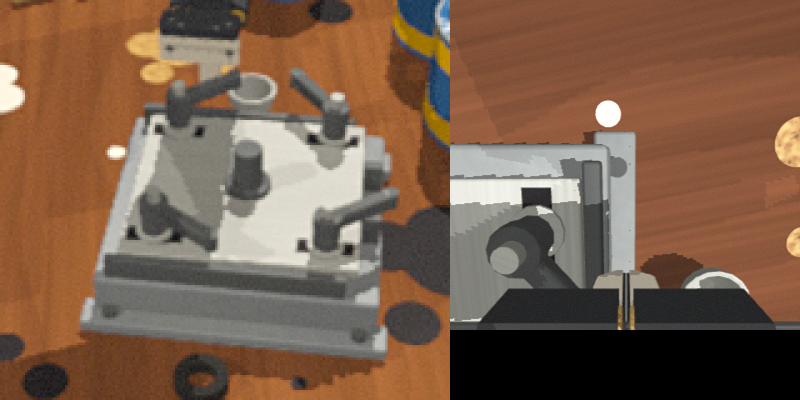

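The picture shows the fl arm pointing back-left with the tip against it, and the plate back at the fence. I'll go on gently.

```bash
python3 -m handwheel '[{"dp":[-1.6,1.4,0],"turn":[0,0,0],"jaw":-1},{"dp":[-3.3,3,0],"turn":[0,0,0],"jaw":-1},{"dp":[-3.3,3,0],"turn":[0,0,0],"jaw":-1}]' | grep -E 'force'
python3 - <<'E'
from h import *
ang('fl');sweep('fl',[215,217,219,221])
E
```

```text
force: [-2.6, 6.2, 0.4]
turned ~ 212.0 miss mm 0.1349943266520317
t 12.575 press xy mm [-48.3 122.6] z 92.8 Fpress [-3.8  5.5] 0.4
215 dp [-1.9,1.4,-0.2]
217 dp [-3.1,2.4,-0.2]
219 dp [-4.4,3.3,-0.2]
221 dp [-5.7,4.2,-0.2]
turn [-0.0021, -0.0013, 0.0013]
```

It's coming up tight at 6.7 N. I'll push a little more, to about 10 N.

```bash
python3 -m handwheel '[{"dp":[-1.2,0.9,0],"turn":[0,0,0],"jaw":-1},{"dp":[-2.5,1.9,0],"turn":[0,0,0],"jaw":-1},{"dp":[-2.5,1.9,0],"turn":[0,0,0],"jaw":-1}]' | grep -E 'force'
python3 - <<'E'
from h import *
ang('fl');sweep('fl',[217,219,221])
E
```

```text
force: [-2.6, 8.6, 1.5]
turned ~ 214.5 miss mm 0.2622743794485606
t 12.95 press xy mm [-46.9 121.1] z 92.8 Fpress [-4.3  7.9] 1.5
217 dp [-1.6,1.0,-0.2]
219 dp [-2.9,1.9,-0.2]
221 dp [-4.2,2.7,-0.2]
turn [-0.0031, -0.0029, 0.0016]
```

```bash
python3 -m handwheel '[{"dp":[-1.5,1,0],"turn":[0,0,0],"jaw":-1},{"dp":[-3,2,0],"turn":[0,0,0],"jaw":-1},{"dp":[-3,2,0],"turn":[0,0,0],"jaw":-1}]' | grep -E 'force'
python3 - <<'E'
from h import *
ang('fl');sweep('fl',[200],gap=.015)
E
```

```text
force: [-3.2, 9.7, 1.5]
turned ~ 217.5 miss mm 0.31378778214289277
t 13.325 press xy mm [-45.5 119.4] z 92.8 Fpress [-5.1  8.9] 1.5
200 dp [20.1,-20.5,-0.2]
turn [-0.0044, -0.0052, 0.0021]
```

Tight at 10 N. I'll back off and rise, then go to br, diagonally opposite.

```bash
python3 -m handwheel '[{"dp":[10,-10,0],"turn":[0.004,0.005,-0.002],"jaw":-1},{"dp":[14,-14,-25],"turn":[0.004,0.005,-0.002],"jaw":-1},{"dp":[14,-14,-57],"turn":[0.004,0.005,-0.002],"jaw":-1}]' | grep -E 'force'
python3 - <<'E'
from h import *
sweep('br',[0],gap=.01,z=.15)
E
```

```text
force: [0.9, -0.8, 0.7]
t 13.7 press xy mm [-60.3 132.7] z 149.6 Fpress [ 1.  -0.6] 0.7
0 dp [-150.3,154.4,-0.4]
turn [-0.0103, -0.0087, 0.0043]
```

```bash
python3 -m handwheel '[{"dp":[-38,39,0],"turn":[-0.01,-0.009,0.004],"jaw":-1},{"dp":[-76,78,0],"turn":[-0.01,-0.009,0.004],"jaw":-1},{"dp":[-114,117,0],"turn":[-0.01,-0.009,0.004],"jaw":-1},{"dp":[-150.3,154.4,0],"turn":[-0.01,-0.009,0.004],"jaw":-1},{"dp":[-150.3,154.4,0],"turn":[-0.01,-0.009,0.004],"jaw":-1}]' | grep -E 'force'
python3 -m handwheel '[{"dp":[0,0,25],"turn":[0,0,0],"jaw":-1},{"dp":[0,0,50],"turn":[0,0,0],"jaw":-1},{"dp":[0,0,56],"turn":[0,0,0],"jaw":-1}]' | grep -E 'force'
python3 - <<'E'
from h import *
sweep('br',[0,10,20,30,42])
E
```

```text
force: [-0.3, 1.0, -0.0]
force: [0.2, -0.2, 0.1]
t 14.7 press xy mm [ 94.4 -20.4] z 87.7 Fpress [ 0.2 -0.2] 0.1
0 dp [-5.3,5.7,-5.3]
10 dp [-11.5,10.7,-5.3]
20 dp [-18.4,14.6,-5.3]
30 dp [-25.9,21.5,-5.3]
42 dp [-35.3,29.2,-5.3]
turn [-0.0044, 0.0022, -0.0031]
```

```bash
python3 -m handwheel '[{"dp":[-5.3,5.7,-5],"turn":[0,0,0],"jaw":-1},{"dp":[-11.5,10.7,-5],"turn":[0,0,0],"jaw":-1},{"dp":[-18.4,14.6,-5],"turn":[0,0,0],"jaw":-1},{"dp":[-25.9,21.5,-5],"turn":[0,0,0],"jaw":-1},{"dp":[-35.3,29.2,-5],"turn":[0,0,0],"jaw":-1}]' | grep -E 'force'
python3 - <<'E'
from h import *
ang('br');sweep('br',[54,66,78,90,102])
E
```

```text
force: [-1.7, 2.5, 0.2]
turned ~ 43.0 miss mm 0.24430580031343976
t 15.325 press xy mm [123.9 -56.3] z 92.8 Fpress [-2.1  2.1] 0.2
54 dp [-8.8,3.5,-0.2]
66 dp [-18.0,0.9,-0.2]
78 dp [-26.4,-3.5,-0.2]
90 dp [-33.7,-9.6,-0.2]
102 dp [-39.6,-17.1,-0.2]
turn [-0.0045, 0.0021, -0.0031]
```

```bash
python3 -m handwheel '[{"dp":[-8.8,3.5,0],"turn":[0,0,0],"jaw":-1},{"dp":[-18,0.9,0],"turn":[0,0,0],"jaw":-1},{"dp":[-26.4,-3.5,0],"turn":[0,0,0],"jaw":-1},{"dp":[-33.7,-9.6,0],"turn":[0,0,0],"jaw":-1},{"dp":[-39.6,-17.1,0],"turn":[0,0,0],"jaw":-1}]' | grep -E 'force'
python3 - <<'E'
from h import *
ang('br');sweep('br',[112,122,132,140,147])
E
```

```text
force: [3.5, -1.6, -0.4]
turned ~ 103.0 miss mm 0.5604772630652876
t 15.95 press xy mm [106.5 -96.8] z 93.3 Fpress [ 3.8 -0.8] -0.4
112 dp [-3.2,-6.7,0.3]
122 dp [-17.6,-14.3,0.3]
132 dp [-30.9,-22.2,0.3]
140 dp [-40.3,-28.5,0.3]
147 dp [-40.1,-34.0,0.3]
turn [-0.0035, 0.0027, -0.0034]
```

```bash
python3 -m handwheel '[{"dp":[-3.2,-6.7,0],"turn":[0,0,0],"jaw":-1},{"dp":[-17.6,-14.3,0],"turn":[0,0,0],"jaw":-1},{"dp":[-30.9,-22.2,0],"turn":[0,0,0],"jaw":-1},{"dp":[-40.3,-28.5,0],"turn":[0,0,0],"jaw":-1},{"dp":[-40.1,-34,0],"turn":[0,0,0],"jaw":-1}]' | grep -E 'force'
python3 - <<'E'
from h import *
ang('br');sweep('br',[151,155,159,163])
E
```

```text
force: [1.7, -3.5, 1.4]
turned ~ 147.5 miss mm 1.4009003062347205
t 16.575 press xy mm [  71.8 -138.1] z 93.6 Fpress [ 2.3 -3.1] 1.4
151 dp [2.1,-2.4,0.6]
155 dp [3.1,-5.4,0.6]
159 dp [4.3,-8.3,0.6]
163 dp [5.7,-11.1,0.6]
turn [-0.0036, 0.0035, -0.0047]
```

```bash
python3 -m handwheel '[{"dp":[2.1,-2.4,0],"turn":[0,0,0],"jaw":-1},{"dp":[3.1,-5.4,0],"turn":[0,0,0],"jaw":-1},{"dp":[4.3,-8.3,0],"turn":[0,0,0],"jaw":-1}]' | grep -E 'force'
python3 - <<'E'
from h import *
ang('br');sweep('br',[162,165,168])
E
```

```text
force: [0.4, -3.3, 0.2]
turned ~ 159.5 miss mm 0.17735106052343302
t 16.95 press xy mm [  63.3 -133.7] z 93.6 Fpress [ 1.  -3.2] 0.2
162 dp [1.0,-1.9,0.6]
165 dp [2.1,-4.0,0.6]
168 dp [3.4,-6.0,0.6]
turn [-0.0039, 0.0038, -0.0044]
```

```bash
python3 -m handwheel '[{"dp":[1,-1.9,0],"turn":[0,0,0],"jaw":-1},{"dp":[2.1,-4,0],"turn":[0,0,0],"jaw":-1},{"dp":[3.4,-6,0],"turn":[0,0,0],"jaw":-1}]' | grep -E 'force'
python3 - <<'E'
from h import *
ang('br');sweep('br',[171,174,177])
E
```

```text
force: [1.8, -5.2, -0.4]
turned ~ 167.5 miss mm 0.13304631262396743
t 17.325 press xy mm [  57.6 -130.4] z 93.7 Fpress [ 2.8 -4.7] -0.4
171 dp [1.5,-2.2,0.7]
174 dp [2.9,-4.1,0.7]
177 dp [4.5,-5.9,0.7]
turn [-0.0031, 0.0043, -0.0044]
```

```bash
python3 -m handwheel '[{"dp":[0.8,-1.2,0],"turn":[0,0,0],"jaw":-1},{"dp":[1.9,-2.7,0],"turn":[0,0,0],"jaw":-1},{"dp":[1.9,-2.7,0],"turn":[0,0,0],"jaw":-1}]' | grep -E 'force'
python3 - <<'E'
from h import *
ang('br');sweep('br',[173,175,177])
E
```

```text
force: [3.5, -7.1, -2.3]
turned ~ 170.5 miss mm 0.082387556896362
t 17.7 press xy mm [  55.6 -129.1] z 94.0 Fpress [ 4.9 -6.3] -2.3
173 dp [1.1,-1.6,1.0]
175 dp [2.1,-2.8,1.0]
177 dp [3.2,-4.0,1.0]
turn [-0.0011, 0.0054, -0.0047]
```

```bash
python3 -m handwheel '[{"dp":[1.1,-1.6,0],"turn":[0,0,0],"jaw":-1},{"dp":[2.6,-3.4,0],"turn":[0,0,0],"jaw":-1},{"dp":[2.6,-3.4,0],"turn":[0,0,0],"jaw":-1}]' | grep -E 'force'
python3 - <<'E'
from h import *
ang('br')
E
```

```text
force: [6.2, -9.4, -4.9]
turned ~ 174.0 miss mm 0.05557398219099332
```

br is tight at 11 N. I'll back off, rise and go to fr.

```bash
python3 -m handwheel '[{"dp":[-9,11,0],"turn":[0,0,0],"jaw":-1},{"dp":[-12,15,-25],"turn":[0,0.005,-0.004],"jaw":-1},{"dp":[-12,15,-57],"turn":[0,0.005,-0.004],"jaw":-1},{"dp":[-12,15,-57],"turn":[0,0.005,-0.004],"jaw":-1}]' | grep -E 'force'
python3 - <<'E'
from h import *
sweep('fr',[0],gap=.01,z=.15)
E
```

```text
force: [0.5, 0.0, 0.4]
t 18.575 press xy mm [  70.2 -139.1] z 154.4 Fpress [0.5 0.1] 0.4
0 dp [71.0,-91.0,4.4]
turn [0.0066, 0.0022, -0.0008]
```

```bash
python3 -m handwheel '[{"dp":[35,-45,0],"turn":[0.006,0.002,0],"jaw":-1},{"dp":[71,-91,0],"turn":[0.006,0.002,0],"jaw":-1},{"dp":[71,-91,3],"turn":[0.006,0.002,0],"jaw":-1},{"dp":[71,-91,35],"turn":[0.006,0.002,0],"jaw":-1},{"dp":[71,-91,61],"turn":[0.006,0.002,0],"jaw":-1}]' | grep -E 'force'
python3 - <<'E'
from h import *
sweep('fr',[0,10,20,32,44],gap=0)
E
```

```text
force: [-0.5, -0.4, -0.1]
t 19.2 press xy mm [-20.1 -68.2] z 91.3 Fpress [-0.4 -0.5] -0.1
0 dp [-8.3,-6.0,-1.7]
10 dp [-15.2,-10.0,-1.7]
20 dp [-21.3,-15.0,-1.7]
32 dp [-27.3,-22.4,-1.7]
44 dp [-33.3,-30.8,-1.7]
turn [0.0004, -0.0, -0.0005]
```

```bash
python3 -m handwheel '[{"dp":[-8.3,-6,-1.7],"turn":[0,0,0],"jaw":-1},{"dp":[-15.2,-10,-1.7],"turn":[0,0,0],"jaw":-1},{"dp":[-21.3,-15,-1.7],"turn":[0,0,0],"jaw":-1},{"dp":[-27.3,-22.4,-1.7],"turn":[0,0,0],"jaw":-1},{"dp":[-33.3,-30.8,-1.7],"turn":[0,0,0],"jaw":-1}]' | grep -E 'force'
python3 - <<'E'
from h import *
ang('fr');sweep('fr',[54,64,76,88,100])
E
```

```text
force: [2.2, 1.6, 0.4]
turned ~ 44.0 miss mm 0.49062015948343024
t 19.825 press xy mm [ -50.8 -102. ] z 93.8 Fpress [1.8 2. ] 0.4
54 dp [-13.8,-7.8,0.8]
64 dp [-26.9,-15.6,0.8]
76 dp [-35.2,-25.1,0.8]
88 dp [-32.5,-34.2,0.8]
100 dp [-27.9,-42.6,0.8]
turn [0.0021, 0.0, -0.0007]
```

```bash
python3 -m handwheel '[{"dp":[-13.8,-7.8,0.6],"turn":[0,0,0],"jaw":-1},{"dp":[-26.9,-15.6,0.6],"turn":[0,0,0],"jaw":-1},{"dp":[-35.2,-25.1,0.6],"turn":[0,0,0],"jaw":-1},{"dp":[-32.5,-34.2,0.6],"turn":[0,0,0],"jaw":-1},{"dp":[-27.9,-42.6,0.6],"turn":[0,0,0],"jaw":-1}]' | grep -E 'force'
python3 - <<'E'
from h import *
ang('fr');sweep('fr',[110,120,130,138,146])
E
```

```text
force: [0.3, -2.8, 1.0]
turned ~ 101.0 miss mm 0.7387545523269805
t 20.45 press xy mm [ -94.3 -130.1] z 93.1 Fpress [ 0.9 -2.7] 1.0
110 dp [5.3,-5.2,0.1]
120 dp [11.3,-10.3,0.1]
130 dp [18.2,-14.3,0.1]
138 dp [24.1,-19.4,0.1]
146 dp [30.3,-25.0,0.1]
turn [0.0016, 0.0008, -0.0013]
```

```bash
python3 -m handwheel '[{"dp":[5.3,-5.2,0],"turn":[0,0,0],"jaw":-1},{"dp":[11.3,-10.3,0],"turn":[0,0,0],"jaw":-1},{"dp":[18.2,-14.3,0],"turn":[0,0,0],"jaw":-1},{"dp":[24.1,-19.4,0],"turn":[0,0,0],"jaw":-1},{"dp":[30.3,-25,0],"turn":[0,0,0],"jaw":-1}]' | grep -E 'force'
python3 - <<'E'
from h import *
ang('fr');sweep('fr',[150,154,158,162])
E
```

```text
force: [1.5, -2.9, 0.1]
turned ~ 146.5 miss mm 0.3819079838988717
t 21.075 press xy mm [-119.4  -99.2] z 93.1 Fpress [ 2.1 -2.6] 0.1
150 dp [2.5,-2.4,0.1]
154 dp [5.6,-4.7,0.1]
158 dp [8.8,-6.7,0.1]
162 dp [12.0,-8.3,0.1]
turn [0.002, 0.0006, -0.0011]
```

```bash
python3 -m handwheel '[{"dp":[2.5,-2.4,0],"turn":[0,0,0],"jaw":-1},{"dp":[5.6,-4.7,0],"turn":[0,0,0],"jaw":-1},{"dp":[8.8,-6.7,0],"turn":[0,0,0],"jaw":-1}]' | grep -E 'force'
python3 - <<'E'
from h import *
ang('fr');sweep('fr',[161,164,167])
E
```

```text
force: [0.3, -2.3, 0.0]
turned ~ 158.0 miss mm 0.12044140563934155
t 21.45 press xy mm [-126.2  -90.3] z 93.1 Fpress [ 0.8 -2.2] 0.0
161 dp [2.3,-1.3,0.1]
164 dp [4.6,-1.3,0.1]
167 dp [7.0,-0.9,0.1]
turn [0.002, 0.0006, -0.0012]
```

```bash
python3 -m handwheel '[{"dp":[2.3,-1.3,0],"turn":[0,0,0],"jaw":-1},{"dp":[4.6,-1.3,0],"turn":[0,0,0],"jaw":-1},{"dp":[7,-0.9,0],"turn":[0,0,0],"jaw":-1}]' | grep -E 'force'
python3 - <<'E'
from h import *
ang('fr');sweep('fr',[170,173,176])
E
```

```text
force: [0.7, -2.5, -0.0]
turned ~ 167.0 miss mm 0.18897805531990253
t 21.825 press xy mm [-127.2  -83.2] z 93.0 Fpress [ 1.2 -2.3] -0.0
170 dp [2.2,0.7,0.0]
173 dp [4.5,1.3,0.0]
176 dp [6.7,2.1,0.0]
turn [0.0016, 0.0006, -0.0013]
```

```bash
python3 -m handwheel '[{"dp":[2.2,0.7,0],"turn":[0,0,0],"jaw":-1},{"dp":[4.5,1.3,0],"turn":[0,0,0],"jaw":-1},{"dp":[6.7,2.1,0],"turn":[0,0,0],"jaw":-1}]' | grep -E 'force'
python3 - <<'E'
from h import *
ang('fr');sweep('fr',[179,182,185])
E
```

```text
force: [-2.2, -1.1, 1.1]
turned ~ 176.0 miss mm 0.2573607327087365
t 22.2 press xy mm [-125.2  -76.3] z 92.9 Fpress [-1.9 -1.5] 1.1
179 dp [2.0,1.1,-0.1]
182 dp [4.2,2.1,-0.1]
185 dp [6.3,3.2,-0.1]
turn [0.0011, 0.0006, -0.0013]
```

```bash
python3 -m handwheel '[{"dp":[2,1.1,0],"turn":[0,0,0],"jaw":-1},{"dp":[4.2,2.1,0],"turn":[0,0,0],"jaw":-1},{"dp":[6.3,3.2,0],"turn":[0,0,0],"jaw":-1}]' | grep -E 'force'
python3 - <<'E'
from h import *
ang('fr');sweep('fr',[188,191,194])
E
```

```text
force: [-2.6, -1.3, 0.8]
turned ~ 185.0 miss mm 0.2545421084545114
t 22.575 press xy mm [-122.1  -69.8] z 92.8 Fpress [-2.3 -1.8] 0.8
188 dp [1.8,1.3,-0.2]
191 dp [3.8,2.7,-0.2]
194 dp [5.7,4.1,-0.2]
turn [0.0007, 0.0004, -0.0012]
```

```bash
python3 -m handwheel '[{"dp":[1.8,1.3,0],"turn":[0,0,0],"jaw":-1},{"dp":[3.8,2.7,0],"turn":[0,0,0],"jaw":-1},{"dp":[5.7,4.1,0],"turn":[0,0,0],"jaw":-1}]' | grep -E 'force'
python3 - <<'E'
from h import *
ang('fr');sweep('fr',[197,200,203])
E
```

```text
force: [-7.2, -4.1, 4.1]
turned ~ 193.0 miss mm 0.3194250194532991
t 22.95 press xy mm [-118.7  -64.5] z 92.6 Fpress [-6.2 -5.4] 4.1
197 dp [2.2,2.3,-0.4]
200 dp [4.0,3.9,-0.4]
203 dp [5.6,5.6,-0.4]
turn [-0.0013, 0.0016, -0.0012]
```

```bash
python3 -m handwheel '[{"dp":[1,1,0],"turn":[0,0,0],"jaw":-1},{"dp":[2,2,0],"turn":[0,0,0],"jaw":-1},{"dp":[2,2,0],"turn":[0,0,0],"jaw":-1}]' | grep -E 'force'
python3 - <<'E'
from h import *
ang('fr');sweep('fr',[197,200,203])
E
```

```text
force: [-10.4, -4.6, 6.7]
turned ~ 195.0 miss mm 0.3791042300005021
t 23.325 press xy mm [-117.8  -63.3] z 92.4 Fpress [-9.2 -6.6] 6.7
197 dp [1.0,1.4,-0.6]
200 dp [2.8,3.0,-0.6]
203 dp [4.4,4.7,-0.6]
turn [-0.0041, 0.0032, -0.0012]
```

fr is tight at 11 N. Last is bl.

```bash
python3 -m handwheel '[{"dp":[-10,-10,0],"turn":[0,0,0],"jaw":-1},{"dp":[-13,-13,-25],"turn":[-0.004,0.003,0],"jaw":-1},{"dp":[-13,-13,-57],"turn":[-0.004,0.003,0],"jaw":-1},{"dp":[-13,-13,-57],"turn":[-0.004,0.003,0],"jaw":-1}]' | grep -E 'force'
python3 - <<'E'
from h import *
sweep('bl',[0],gap=.01,z=.15)
E
```

```text
force: [0.2, -1.0, 0.1]
t 23.825 press xy mm [-128.5  -76.4] z 152.3 Fpress [ 0.4 -1. ] 0.1
0 dp [157.9,154.6,2.3]
turn [0.0059, 0.0004, -0.0014]
```

```bash
python3 -m handwheel '[{"dp":[40,39,0],"turn":[0.006,0,-0.001],"jaw":-1},{"dp":[80,78,0],"turn":[0.006,0,-0.001],"jaw":-1},{"dp":[120,117,0],"turn":[0.006,0,-0.001],"jaw":-1},{"dp":[157.9,154.6,0],"turn":[0.006,0,-0.001],"jaw":-1},{"dp":[157.9,154.6,2],"turn":[0.006,0,-0.001],"jaw":-1}]' | grep -E 'force'
python3 -m handwheel '[{"dp":[0,0,25],"turn":[0,0,0],"jaw":-1},{"dp":[0,0,50],"turn":[0,0,0],"jaw":-1},{"dp":[0,0,54],"turn":[0,0,0],"jaw":-1}]' | grep -E 'force'
python3 - <<'E'
from h import *
sweep('bl',[0,10,20,30,42])
E
```

```text
force: [-0.5, -0.7, -0.3]
force: [-0.4, 0.5, 0.2]
t 24.825 press xy mm [24.2 82.8] z 91.5 Fpress [-0.5  0.4] 0.2
0 dp [5.2,9.5,-1.5]
10 dp [10.5,15.3,-1.5]
20 dp [14.9,22.0,-1.5]
30 dp [23.6,29.3,-1.5]
42 dp [40.2,38.6,-1.5]
turn [-0.0076, 0.0007, 0.0019]
```

```bash
python3 -m handwheel '[{"dp":[5.2,9.5,-1.5],"turn":[0,0,0],"jaw":-1},{"dp":[10.5,15.3,-1.5],"turn":[0,0,0],"jaw":-1},{"dp":[14.9,22,-1.5],"turn":[0,0,0],"jaw":-1},{"dp":[23.6,29.3,-1.5],"turn":[0,0,0],"jaw":-1},{"dp":[40.2,38.6,-1.5],"turn":[0,0,0],"jaw":-1}]' | grep -E 'force'
python3 - <<'E'
from h import *
ang('bl');sweep('bl',[52,64,76,88,100])
E
```

```text
force: [-2.8, -1.4, -0.1]
turned ~ 42.5 miss mm 0.26295815491180946
t 25.45 press xy mm [ 63.3 123.4] z 92.9 Fpress [-2.4 -2. ] -0.1
52 dp [11.8,7.5,-0.1]
64 dp [12.8,16.8,-0.1]
76 dp [9.2,25.6,-0.1]
88 dp [3.9,33.5,-0.1]
100 dp [-3.0,40.1,-0.1]
turn [-0.0078, 0.0008, 0.0012]
```

```bash
python3 -m handwheel '[{"dp":[11.8,7.5,0],"turn":[0,0,0],"jaw":-1},{"dp":[12.8,16.8,0],"turn":[0,0,0],"jaw":-1},{"dp":[9.2,25.6,0],"turn":[0,0,0],"jaw":-1},{"dp":[3.9,33.5,0],"turn":[0,0,0],"jaw":-1},{"dp":[-3,40.1,0],"turn":[0,0,0],"jaw":-1}]' | grep -E 'force'
python3 - <<'E'
from h import *
ang('bl');sweep('bl',[109,118,127,136,145])
E
```

```text
force: [-0.2, 2.5, 0.1]
turned ~ 101.0 miss mm 0.5091391477362479
t 26.075 press xy mm [104.3 120. ] z 92.9 Fpress [-0.7  2.4] 0.1
109 dp [-5.5,3.0,-0.1]
118 dp [-12.0,7.3,-0.1]
127 dp [-18.9,13.9,-0.1]
136 dp [-26.0,19.4,-0.1]
145 dp [-33.1,23.3,-0.1]
turn [-0.0068, 0.0003, 0.001]
```

```bash
python3 -m handwheel '[{"dp":[-5.5,3,0],"turn":[0,0,0],"jaw":-1},{"dp":[-12,7.3,0],"turn":[0,0,0],"jaw":-1},{"dp":[-18.9,13.9,0],"turn":[0,0,0],"jaw":-1},{"dp":[-26,19.4,0],"turn":[0,0,0],"jaw":-1},{"dp":[-33.1,23.3,0],"turn":[0,0,0],"jaw":-1}]' | grep -E 'force'
python3 - <<'E'
from h import *
ang('bl');sweep('bl',[149,153,157])
E
```

```text
force: [-0.7, 2.4, 0.5]
turned ~ 145.5 miss mm 0.4152371027599693
t 26.7 press xy mm [128.   86.5] z 92.7 Fpress [-1.1  2.3] 0.5
149 dp [-2.7,-0.9,-0.3]
153 dp [-5.8,-1.6,-0.3]
157 dp [-8.8,-2.5,-0.3]
turn [-0.0069, 0.0002, 0.0009]
```

```bash
python3 -m handwheel '[{"dp":[-2.7,-0.9,0],"turn":[0,0,0],"jaw":-1},{"dp":[-5.8,-1.6,0],"turn":[0,0,0],"jaw":-1},{"dp":[-8.8,-2.5,0],"turn":[0,0,0],"jaw":-1}]' | grep -E 'force'
python3 - <<'E'
from h import *
ang('bl');sweep('bl',[160,163,166])
E
```

```text
force: [2.9, 1.8, 0.1]
turned ~ 157.0 miss mm 0.33679823664613134
t 27.075 press xy mm [125.8  77.5] z 93.0 Fpress [2.4 2.4] 0.1
160 dp [-2.1,-1.2,0.0]
163 dp [-4.3,-2.1,0.0]
166 dp [-6.4,-3.2,0.0]
turn [-0.0058, 0.0002, 0.001]
```

```bash
python3 -m handwheel '[{"dp":[-2.1,-1.2,0],"turn":[0,0,0],"jaw":-1},{"dp":[-4.3,-2.1,0],"turn":[0,0,0],"jaw":-1},{"dp":[-6.4,-3.2,0],"turn":[0,0,0],"jaw":-1}]' | grep -E 'force'
python3 - <<'E'
from h import *
ang('bl');sweep('bl',[169,172,175])
E
```

```text
force: [3.3, 0.3, -0.8]
turned ~ 166.0 miss mm 0.11282887762762886
t 27.45 press xy mm [122.6  71. ] z 93.2 Fpress [3.1 1. ] -0.8
169 dp [-2.0,-1.2,0.2]
172 dp [-4.0,-2.5,0.2]
175 dp [-5.9,-3.8,0.2]
turn [-0.0055, 0.0003, 0.0011]
```

```bash
python3 -m handwheel '[{"dp":[-2,-1.2,0],"turn":[0,0,0],"jaw":-1},{"dp":[-4,-2.5,0],"turn":[0,0,0],"jaw":-1},{"dp":[-5.9,-3.8,0],"turn":[0,0,0],"jaw":-1}]' | grep -E 'force'
python3 - <<'E'
from h import *
ang('bl');sweep('bl',[178,181,184])
E
```

```text
force: [3.7, 0.8, -0.3]
turned ~ 175.0 miss mm 0.23890181180095138
t 27.825 press xy mm [118.8  64.9] z 93.3 Fpress [3.5 1.5] -0.3
178 dp [-1.6,-1.5,0.3]
181 dp [-3.4,-3.1,0.3]
184 dp [-5.1,-4.8,0.3]
turn [-0.0054, 0.0004, 0.001]
```

```bash
python3 -m handwheel '[{"dp":[-1.6,-1.5,0],"turn":[0,0,0],"jaw":-1},{"dp":[-3.4,-3.1,0],"turn":[0,0,0],"jaw":-1},{"dp":[-5.1,-4.8,0],"turn":[0,0,0],"jaw":-1}]' | grep -E 'force'
python3 - <<'E'
from h import *
ang('bl');sweep('bl',[187,190,193])
E
```

```text
force: [2.6, -0.0, 0.1]
turned ~ 184.5 miss mm 0.19352094698904754
t 28.2 press xy mm [113.9  59.5] z 93.3 Fpress [2.6 0.5] 0.1
187 dp [-1.4,-1.7,0.3]
190 dp [-2.9,-3.5,0.3]
193 dp [-4.3,-5.4,0.3]
turn [-0.0053, 0.0005, 0.001]
```

```bash
python3 -m handwheel '[{"dp":[-1.4,-1.7,0],"turn":[0,0,0],"jaw":-1},{"dp":[-2.9,-3.5,0],"turn":[0,0,0],"jaw":-1},{"dp":[-4.3,-5.4,0],"turn":[0,0,0],"jaw":-1}]' | grep -E 'force'
python3 - <<'E'
from h import *
ang('bl');sweep('bl',[196,199,202])
E
```

```text
force: [4.4, -1.3, -0.4]
turned ~ 193.0 miss mm 0.12517109895055953
t 28.575 press xy mm [108.6  55.1] z 93.4 Fpress [ 4.5 -0.3] -0.4
196 dp [-1.2,-2.0,0.4]
199 dp [-2.4,-4.1,0.4]
202 dp [-3.5,-6.2,0.4]
turn [-0.005, 0.0006, 0.001]
```

```bash
python3 -m handwheel '[{"dp":[-1.2,-2,0],"turn":[0,0,0],"jaw":-1},{"dp":[-2.2,-3.8,0],"turn":[0,0,0],"jaw":-1},{"dp":[-2.2,-3.8,0],"turn":[0,0,0],"jaw":-1}]' | grep -E 'force'
python3 - <<'E'
from h import *
ang('bl');sweep('bl',[201,203,205])
E
```

```text
force: [8.2, 0.4, -3.4]
turned ~ 197.5 miss mm 0.23794638888839711
t 28.95 press xy mm [105.8  53.3] z 93.7 Fpress [7.9 2.1] -3.4
201 dp [-1.3,-2.7,0.7]
203 dp [-2.0,-4.1,0.7]
205 dp [-2.6,-5.6,0.7]
turn [-0.0024, -0.0003, 0.001]
```

```bash
python3 -m handwheel '[{"dp":[-0.7,-1.4,0],"turn":[0,0,0],"jaw":-1},{"dp":[-1.4,-3,0],"turn":[0,0,0],"jaw":-1},{"dp":[-1.4,-3,0],"turn":[0,0,0],"jaw":-1}]' | grep -E 'force'
python3 - <<'E'
from h import *
ang('bl')
E
```

```text
force: [11.9, 0.1, -4.2]
turned ~ 199.5 miss mm 0.08282359567336722
```

All four feel tight. I'll back off, rise and check.

```bash
python3 -m handwheel '[{"dp":[5,12,0],"turn":[0,0,0],"jaw":-1},{"dp":[7,16,-25],"turn":[0,0,0],"jaw":-1},{"dp":[7,16,-80],"turn":[0,0,0],"jaw":-1},{"dp":[7,16,-140],"turn":[0,0,0],"jaw":-1},{"dp":[7,16,-200],"turn":[0,0,0],"jaw":-1}]' | grep -E 'force|pos'
python3 - <<'E'
from h import *
here(); rows([[.62,-.045,.33]])
a=shot('side','s4')[170:330,250:410]; b=shot('wrist','w4')[0:300,60:460]
c=np.zeros((560,800,3),np.uint8); c[:400,:400]=cv2.resize(a,(400,400),interpolation=3); c[:300,400:]=b
cv2.imwrite('pics/c4.png',c[:400,:,::-1])
E
```

```text
tcp_pos: [0.6764, -0.008, 0.2952]
force: [1.7, 0.3, 0.3]
t 29.95 press xy mm [118.8  59.2] z 295.2 Fpress [1.6 0.7] 0.3
dp [-47.5, -47.9, -34.8]
```

View pics/c4.png

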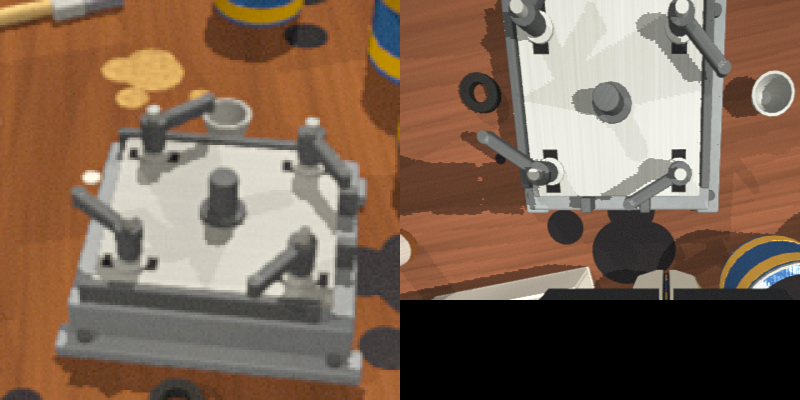

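All four levers have turned through their outer sides. The plate's back edge meets the fence posts, and the bowl and ring are undisturbed. I'll do one numeric check of the plate post (crop (612,97), so pixel (272,97)) before handing in.

Run:
```python
from h import *
i=optics.camera_info('wrist'); p=ray((272,97),.113,i)[:2]; print('post in press mm',(A.T@(p-O)*1000).round(1))
for l in ['tacks','heel_ring']: print(l,[np.round(d['point'],3).tolist() for d in finder.boxes_of(l,'wrist')[:1]])
here()
```

```text
post in press mm [2.1 6.8]
tacks [[0.566, 0.153, 0.024]]
heel_ring [[0.494, -0.21, 0.014]]
t 30.15 press xy mm [120.2  59.4] z 296.0 Fpress [0.3 0.2] -0.9
```

The y reading was off because I picked the pixel between the post's top and its flange. With the top at crop (605,94), it comes out at about (-1,-1) mm, which means home. Handing in.

Run:
```python
from h import *
i=optics.camera_info('wrist'); p=ray((265,94),.113,i)[:2]; print('post in press mm',(A.T@(p-O)*1000).round(1))
sign_off()
```

```text
post in press mm [-3.4  0.6]
the job is handed in; nothing more can be done
```

I pushed the plate back until it stopped hard at the fence posts, then tightened the nuts in cross order: fl, br, fr, bl. The job was handed in at about 30 s on the robot's clock, with the gripper clear of the press; no verdict came back.

- **Plate home:** it moved about 12 mm, against a measured 12.5 mm gap, then stopped dead while the push rose to 15 N. In the last picture its back edge looks against the posts.
- **Nuts:** each turned slack at roughly 2–4 N, then came up tight. I stopped fl at about 10 N, br and fr at 11 N and bl at 12 N; no reading at the end of a move came near 22 N. fl came tight at about 210°, slightly past the stated 206°, which I put down to error in reading its starting angle.
- **Bystanders:** the bowl and ring were found where they were at the start. I did not re-measure the others.

**Checks that disagreed or were not made:**
- My last picture measurement of the plate depends on the pixel I picked. It gave x = +2.1 mm (with y off by 7 mm), then -3.4 mm, so it cannot confirm the 2 mm home limit. The hard stop is the better evidence.
- I predicted about -1 mm before taking that second reading, and handed in without resolving the difference.
- The seated corner heights, the level and the force of each nut on the plate could not be measured with the cameras. They are inferred from how tight each lever felt.

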